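# Stow the levelling blade in its cassette and lift the cassette out of the dock

### The arm

A 6-joint arm with a two-finger parallel gripper is mounted at the origin on the work surface; the furniture and walls round the work are solid. World frame = base frame: x ahead of the robot, y to its left, z up, the work surface at z = 0. Lengths are in m, angles in degrees, forces in N, time in s.
With the tool pointing down it reaches from about 0.375 to 0.9 m from the base axis. Payload 3.1 kg.
Tool frame: the origin (TCP) lies on the centre line of the jaws, within the pads' length; the fingertips stand 22 mm ahead of it and the grasp point (between the pads) lies 3 mm ahead of it; z points along the fingers, y is the line along which they close (so a half turn about z gives the same grasp; the last joint's range is limited). The gripper opens to 87 mm and grips with 3 to 60 N. Pads are 19 mm wide; open, the fingers measure 117 mm over their backs; the gripper's body (75 mm by 190 mm) begins 51 mm behind the grasp point.
Start: joints at [-82.133, 30.224, 82.088, -0, 67.689, -10.227], TCP at [0.194, -0.594, 0.245] pointing down, gripper open.
Joint ranges: [-176.69, 176.69], [-43.24, 126.21], [12.49, 139.97], [-82, 262], [0, 151.66], [-163.58, 163.58]. Speed limits (degrees/s): [159.86, 159.86, 180, 180, 180, 180].

### API

Orientations are given as a 3x3 rotation matrix whose columns are the frame's x, y, z axes.
In Python, from rig import * gives the robot as it stands.
- The arm moves only by the shell command python3 -m jog 'ROWS'. ROWS is text: rows parted by semicolons, each of 7 numbers parted by spaces: the shift along the tool's x, y, z in mm, then the turn, a rotation vector about the tool's x, y, z in rad, then the finger opening in mm, from 0 to 87. In form: tx ty tz ax ay az fingers; .... A call has 1 to 12 rows; each row shifts and turns the commanded pose from where the row before left it, along the tool's axes as they then stand; what a row does not reach is not made up. A row lasts 1/8 s, in which the tool goes at most 62.5 mm and 10.7 degrees, less where a joint would pass 70% of its speed; a pose out of reach is approached as far as the arm can. A call with a gripper value outside its range is refused whole. The fingers move at their own pace and stop on an object; the grip force is fixed at half the most. Time passes only in rows, so rows that do not move let the fingers close. It gives the time, the measured TCP pose, the force, the opening and the grip force at its end, in the units of the state.
- read_state(): the state, without advancing time (a new reading comes with each control period).
- capture(name): name is "side" or "top"; returns a dict with "color" (384x512x3 uint8, red, green, blue), "camera_matrix" (3x3 intrinsics, pixels), "R" (3x3) and "t" (3): a world point X has camera coordinates R X + t. Camera axes: x right, y down, z forward; pixel columns grow to the right and rows downward; lengths in m; the calibration is good to about 2 mm. A picture is of the moment at which its call begins. There is no depth.
- hand_in(): hands the job in; it is judged then, once.
Trained networks look in the newest picture that a camera, given by its name, has taken for a name from the list of things; names that differ only in an ending like _2 or _b are one class to them, and where a whole thing is asked for, a point or a joint stands for the part that bears it (a point fixed in the world has none). Each returns a list of dicts, best first, with "conf" (0 to 1); they miss things now and then, are a little off and sometimes report something else, mostly with a low value. They report only what shows in the picture. A call takes as long as a camera call. They do not tell look-alikes from the thing itself.
- find_in(camera, target): "at" ([x, y, z] in m, in world coordinates, good to about 4 mm: the middle of the surface that is visible of it).
- trace(camera, target): "pixels" (384x512 bool, what is visible of it).
- place_of(camera, target): "at" ([x, y, z] in m, in world coordinates, good to about 4 mm: a listed point, or the origin of a listed thing).
The state is a dict: "time_s": time; "joint_positions": joint angles; "qvel": joint speeds; "tau": joint torques, N m; "position": TCP position; "tcp_rot": TCP orientation; "force": force on the tool from outside, world axes, zero at the start; "moment": the same for the moment, N m; "opening": opening from 0.0 (shut) to 1.0 (fully open); "grasp_force": force on a finger pad.
Only numpy, scipy, OpenCV 4.12 (cv2) and the standard library are available. Lean on these libraries where they do the work, as an engineer would, in place of code of your own. Each camera call takes 0.05 s, during which the arm holds its last target. There are 200 camera calls.

### The job

Take the wide levelling blade out of the white drip block and slide it edgewise all the way down into the slot of the grey cassette standing in the dock, and let go of it. Then pinch the cassette's two black side catches together, lift the cassette with the blade in it straight up, its underside about ten centimetres above its seat in the dock, and finish holding it still there by the catches, upright, without letting go. Leave the narrow blade, the lidded tin and the brass weight where they stand.

Things in the scene. Friction and masses are not known exactly. Their poses are not given: they have to be found in the camera images.
- blade_wide: Wide levelling blade: upright steel plate 80 mm wide (x), 4 thick (y), 66 tall in all; the top 18 mm is a black grip bead 10 mm thick (y) along the whole width. About 70 g, loose; starts on edge in one of the drip block's two slots, 41 mm of it above the block. Origin: middle of its lower edge, z up. Both sides alike.
- blade_narrow: Narrow levelling blade, same shape but only 50 mm wide (x). Loose; starts in the other slot of the drip block and stays there. Origin: middle of its lower edge, z up.
- rack: White plastic drip block, fixed, 104 (x) by 116 (y) by 31 mm high, with two parallel slots along x at y = +37.5 and -37.5 mm, each 84 mm long, 5.6 mm wide, floor 6 mm above the bench. Which blade is in which slot varies. Origin: centre of its underside.
- cassette: Grey block 108 mm long (x), 40 wide (y), 60 tall, about 0.25 kg, loose, standing in the dock. A slot along x is open at its top (see the slot point). On each long side (+y, -y) is a black sprung catch; pads 64 mm apart over their outer faces, 50 mm when pinched. Origin: centre of the underside, z up.
- cassette_slot (a point): Centre of the slot's floor, 20 mm above the cassette's underside, 40 mm below its top. Slot 83 mm long (cassette x), 6 mm wide, its mouth flared over the top 6 mm to 12 mm wide and 89 long. A blade fully home has its lower edge here and stands 26 mm above the cassette's top.
- catch_left (a joint): Catch on the cassette's +y side: black ribbed press pad 30 mm long (x, centred), 35 to 60 mm above the cassette's underside; below it a nose hooks under the dock's lip. 0 = sprung out; slides straight inward to a stop at 0.007 m. Spring 3 N at first, 5 N fully in. The nose clears the lip once 4.5 mm in.
- catch_right (a joint): The same catch on the cassette's -y side; grows inward, 0 to 0.007 m.
- dock: Grey metal dock, fixed: base plate 150 (x) by 104 (y) by 8 mm; the cassette's seat is its top, same x and y axes. End guides and two side lips, up to 38.5 mm above the bench and 38 mm from the centre line, leave the cassette 1 mm play and stop it after a few mm of lift unless both catches are in. Origin: centre of underside.
- tin: Bystander: round lidded metal tin, 62 mm across, 24 mm high, loose, behind the dock. Origin: centre of the underside.
- weight: Bystander: brass weight with a neck, 32 mm across, 52 mm high, loose, behind the drip block. Origin: centre of the underside.
Mind the look-alikes: they are no part of the job. What is shaped like the blade_wide but orange is not meant.

How it is judged (in metres and radians):
On the way, in this order (a step that is already met when the one before it is completed fails the run):
1. the wide blade is fully down in the cassette's slot and let go, the cassette still seated in the dock (z of blade_wide in the frame of cassette between 0.016 and 0.0235 m and x of blade_wide in the frame of cassette between -0.004 and 0.004 m and y of blade_wide in the frame of cassette between -0.003 and 0.003 m and angle between the z axis of blade_wide and the z axis of cassette, either way round below 0.1 rad and z of cassette in the frame of dock below 0.014 m and horizontal distance between cassette and dock below 0.006 m and contact force between the fingers and blade_wide below 0.1 N), for 0.2 s.
2. both side catches are pinched in by the fingers, the cassette still in the dock (value of joint each of catch_left, catch_right above 0.0045 m and contact force between the fingers and cassette above 2 N and z of cassette in the frame of dock below 0.02 m and z of blade_wide in the frame of cassette between 0.016 and 0.0235 m and x of blade_wide in the frame of cassette between -0.004 and 0.004 m and y of blade_wide in the frame of cassette between -0.003 and 0.003 m and angle between the z axis of blade_wide and the z axis of cassette, either way round below 0.1 rad), for 0.1 s.
At the end, for the whole second after the job is handed in: Cassette held still by the fingers, both catches in 5 mm or more, underside 70-150 mm above its seat, within 50 mm of the dock's centre, tilt under 0.2 rad, clear of dock and tin; wide blade home in the slot (3.5 mm in height, 4 mm along, 3 mm across), not touched by the fingers (z of cassette in the frame of dock between 0.078 and 0.158 m and horizontal distance between cassette and dock below 0.05 m and angle between cassette's own z axis and vertical below 0.2 rad and value of joint each of catch_left, catch_right above 0.005 m and contact force between the fingers and cassette above 3 N and contact force between the fingers and blade_wide below 0.1 N and linear speed of cassette below 0.02 m/s and contact force between each of cassette, blade_wide and dock below 0.05 N and contact force between cassette and tin below 0.05 N and z of blade_wide in the frame of cassette between 0.016 and 0.0235 m and x of blade_wide in the frame of cassette between -0.004 and 0.004 m and y of blade_wide in the frame of cassette between -0.003 and 0.003 m and angle between the z axis of blade_wide and the z axis of cassette, either way round below 0.1 rad); the arm keeps its last pose, push and grip.
It fails at once if the narrow blade was moved more than 20 mm (distance of blade_narrow from where it was at the start of the episode above 0.02 m).
It fails at once if the tin was moved more than 20 mm (distance of tin from where it was at the start of the episode above 0.02 m).
It fails at once if the weight was moved more than 20 mm (distance of weight from where it was at the start of the episode above 0.02 m).
It also fails if it takes over 64 s, if anything falls off the work surface, if the arm or the gripper's body presses on something with over 40 N, if the wrist force passes 120 N, or if a joint passes its speed limit or range.

## Working session

There is one attempt and no reset: what is moved stays moved. The work goes in short steps, Python scripts to look and compute and a shell command to move; the robot and the scene stay as the last step left them, time stands still between calls to the robot, and variables do not carry over. Pictures are saved under pics/ and viewed, at most 10 in all, crops included, and the job is handed in when it is done.

```bash
ls; mkdir -p pics
cat > first.py <<'E'
from rig import *
import cv2, numpy as np
ims=[]
for c in ("side","top"):
    d=capture(c); cv2.imwrite(f"pics/{c}0.png",d["color"][:,:,::-1])
    print(c,np.round(d["camera_matrix"],1).tolist(),np.round(d["R"],3).tolist(),np.round(d["t"],3).tolist())
    for n in ("blade_wide","blade_narrow","rack","cassette","cassette_slot","dock","tin","weight"):
        print(c,n,[(np.round(r["at"],4).tolist(),round(r["conf"],2)) for r in place_of(c,n)][:3])
s=read_state(); print(s)
E
python3 first.py
```

```text
pics
side [[488.4, 0.0, 260.3], [0.0, 488.4, 193.8], [0.0, 0.0, 1.0]] [[0.961, -0.276, 0.003], [-0.182, -0.643, -0.744], [0.207, 0.715, -0.668]] [-0.605, 0.068, 0.877]
side blade_wide [([0.533, -0.2363, 0.0091], 0.84), ([0.5402, -0.1307, 0.0006], 0.55)]
side blade_narrow [([0.519, -0.3118, 0.006], 0.75)]
side rack [([0.5289, -0.2782, -0.0034], 0.91), ([0.5324, -0.2387, 0.0082], 0.75)]
side cassette [([0.5553, 0.0268, 0.0054], 0.74)]
side cassette_slot [([0.5589, 0.0262, 0.0262], 0.69)]
side dock [([0.5579, 0.0235, 0.0028], 0.96)]
side tin [([0.6679, -0.0325, 0.0042], 0.75)]
side weight [([0.6382, -0.3214, 0.0016], 0.89)]
top [[386.0, 0.0, 257.5], [0.0, 386.0, 186.1], [0.0, 0.0, 1.0]] [[0.029, -1.0, 0.003], [-0.999, -0.029, -0.02], [0.02, -0.002, -1.0]] [-0.167, 0.566, 0.895]
top blade_wide [([0.5333, -0.2418, 0.0055], 0.75), ([0.5572, 0.0253, 0.0088], 0.5), ([0.5379, -0.1262, -0.0033], 0.49)]
top blade_narrow [([0.5193, -0.3113, 0.0071], 0.58)]
top rack [([0.5288, -0.2762, 0.003], 0.75)]
top cassette [([0.5306, -0.2394, 0.0085], 0.58)]
top cassette_slot [([0.5528, 0.0285, 0.0294], 0.
[... 269 characters left out ...]
031231e-04,
        6.76883592e+01, -1.02274914e+01]), 'qvel': array([-0.04962633,  0.11300825, -0.04645193,  0.07488466, -0.0413124 ,
       -0.01661485]), 'tau': array([ 3.34844453e-04, -4.39998293e+01, -1.76987743e+01,  6.35539507e-02,
        5.03310410e-02, -9.87664265e-06]), 'position': array([ 0.19413043, -0.59406293,  0.24456418]), 'tcp_rot': array([[ 9.50553583e-01,  3.10560598e-01,  1.75971887e-05],
       [ 3.10560598e-01, -9.50553583e-01, -2.64936365e-05],
       [ 8.49919120e-06,  3.06486146e-05, -9.99999999e-01]]), 'force': array([-0.13635948, -0.23311693, -0.27736274]), 'moment': array([-0.01844389, -0.01249445,  0.02079022]), 'grasp_force': 0.0, 'opening': 1.0009148691040637}
```

View pics/side0.png

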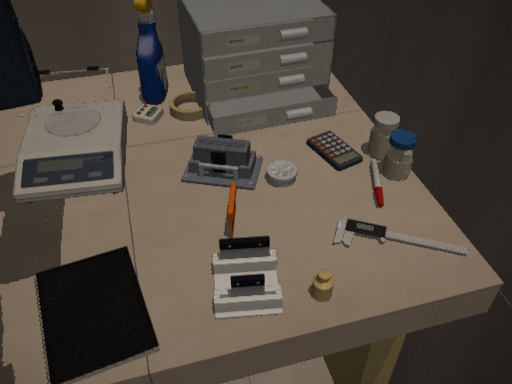

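View pics/top0.png

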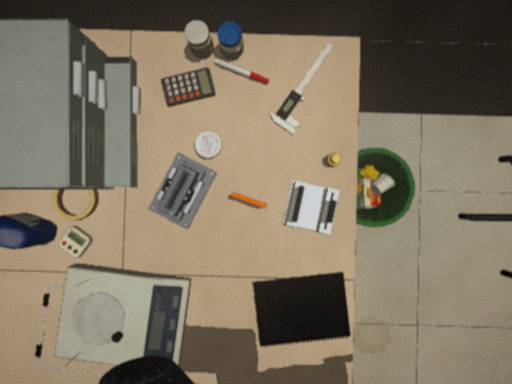

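The side view shows the wide blade (bead around 245,243) in the rear slot of the drip block and the narrow one in front (248,282). The orange look-alike is at (233,207) and the cassette in its dock at (222,158). In the top view the wide blade is at (294,204), the narrow one at (329,208), and the cassette at (183,190), turned in yaw. Next I'll zoom in and measure the yaws.

```bash
cat > m.py <<'E'
from rig import *
import cv2, numpy as np
def ray(d,uv,z):
    K,R,t=map(np.array,(d["camera_matrix"],d["R"],d["t"]))
    v=R.T@np.linalg.inv(K)@np.array([uv[0],uv[1],1.]); o=-R.T@t
    return o+v*(z-o[2])/v[2]
def proj(d,X):
    p=d["camera_matrix"]@(np.array(d["R"])@np.array(X)+d["t"]); return p[:2]/p[2]
E
cat > a.py <<'E'
from m import *
D={}
tiles=[]
for c,boxes in (("top",[(270,165,75,75),(145,145,75,75)]),("side",[(205,225,90,90),(180,130,90,70)])):
    d=capture(c);D[c]=d
    for (x,y,w,h) in boxes:
        tiles.append(cv2.resize(d["color"][y:y+h,x:x+w,::-1],(400,300) if w!=h else (300,300),interpolation=cv2.INTER_CUBIC))
    for n,z in (("blade_wide",.072),("blade_narrow",.072),("rack",.031),("cassette",.068),("dock",.008)):
        for r in trace(c,n)[:2]:
            m=r["pixels"].astype(np.uint8)
            cn=max(cv2.findContours(m,0,2)[0],key=cv2.contourArea)
            b=cv2.minAreaRect(cn); P=np.array([ray(d,p,z)[:2] for p in cv2.boxPoints(b)])
            e=[P[1]-P[0],P[2]-P[1]]; L=[np.linalg.norm(v) for v in e]; k=int(L[1]>L[0])
            print(c,n,round(r["conf"],2),m.sum(),"ctr",np.round(P.mean(0),4),"L",np.round(L,3),"yaw",round(np.degrees(np.arctan2(e[k][1],e[k][0]))%180,1))
h=[np.hstack([cv2.resize(t,(400,300 if i>1 else 400)) for t in tiles[i:i+2]]) for i in (0,2)]
# keep within 800x600
cv2.imwrite("pics/z1.png",cv2.resize(h[0],(800,400))); 
cv2.imwrite("pics/z2.png",h[1])
E
python3 a.py
```

```text
top blade_wide 0.75 161 ctr [ 0.5385 -0.1326] L [0.01  0.078] yaw 72.2
top blade_wide 0.58 240 ctr [ 0.5321 -0.2388] L [0.082 0.015] yaw 169.7
top blade_narrow 0.7 123 ctr [ 0.5199 -0.3109] L [0.045 0.013] yaw 171.1
top rack 0.77 1754 ctr [ 0.526 -0.273] L [0.103 0.113] yaw 78.8
top cassette 0.96 1178 ctr [0.5545 0.0221] L [0.108 0.066] yaw 155.4
top dock 0.94 1518 ctr [0.5552 0.0239] L [0.15  0.104] yaw 154.9
side blade_wide 0.84 323 ctr [ 0.5321 -0.1632] L [0.132 0.013] yaw 74.4
side blade_wide 0.68 1007 ctr [ 0.5307 -0.2551] L [0.079 0.043] yaw 169.0
side blade_narrow 0.8 701 ctr [ 0.5165 -0.327 ] L [0.048 0.039] yaw 164.1
side rack 0.85 3276 ctr [ 0.5253 -0.291 ] L [0.113 0.128] yaw 73.8
side cassette 0.6 1599 ctr [0.5534 0.0094] L [0.1   0.119] yaw 154.0
side dock 0.9 1586 ctr [0.5544 0.0276] L [0.124 0.173] yaw 157.2
side dock 0.41 254 ctr [0.5541 0.0594] L [0.03  0.045] yaw 77.1
```

View pics/z1.png

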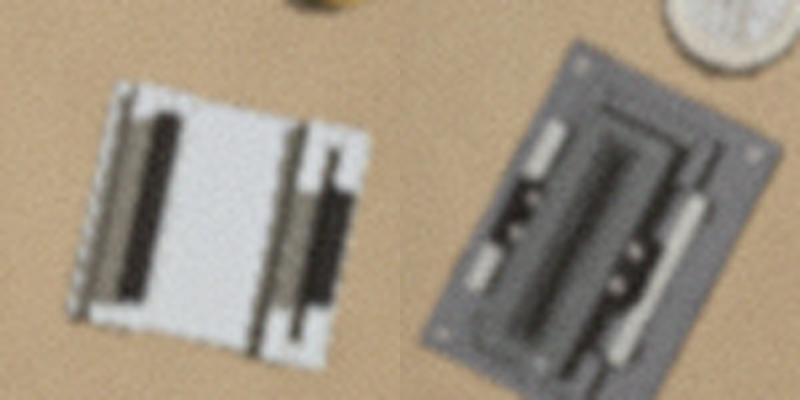

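The zoom shows the wide blade in the left slot of the block (bead at 150,210) and the cassette in the dock with its slot at (575,235) and its catches on both long sides. To sharpen the poses, I'll fit the known outlines to the masks.

```bash
cat >> m.py <<'E'
from scipy.optimize import minimize
S=4
def box(lx,ly,z0,z1): return np.array([[sx*lx/2,sy*ly/2,z] for sx in(-1,1) for sy in(-1,1) for z in(z0,z1)])
MODELS={"dock":box(.15,.104,0,.008),"rack":box(.104,.116,0,.031),
 "blade_wide":np.vstack([box(.08,.01,.048,.066),box(.08,.004,.025,.066)]),
 "blade_narrow":np.vstack([box(.05,.01,.048,.066),box(.05,.004,.025,.066)])}
def hullimg(p):
    im=np.zeros((384*S,512*S),np.uint8)
    cv2.fillConvexPoly(im,np.round((cv2.convexHull(p.astype(np.float32))[:,0]+.5)*S*16).astype(np.int32),1,shift=4); return im
def fit(d,mask,pts,p0,z=0.):
    m=cv2.resize(mask.astype(np.uint8),None,fx=S,fy=S,interpolation=0)
    n,l,st,_=cv2.connectedComponentsWithStats(m); m=(l==1+np.argmax(st[1:,4]))
    h=cv2.convexHull(np.argwhere(m)[:,::-1].astype(np.int32)); T=np.zeros_like(m,np.uint8); cv2.fillConvexPoly(T,h,1)
    def cost(q):
        c,s=np.cos(q[2]/100),np.sin(q[2]/100)
        X=pts@np.array([[c,s,0],[-s,c,0],[0,0,1]])+[q[0]/1000,q[1]/1000,z]
        I=hullimg(np.array([proj(d,x) for x in X])); return 1-(I&T).sum()/(I|T).sum()
    q0=np.array([p0[0]*1e3,p0[1]*1e3,np.radians(p0[2])*100])
    r=minimize(cost,q0,method="Nelder-Mead",options=dict(initial_simplex=q0+np.vstack([np.zeros(3),np.diag([6,6,6])]),xatol=.05,fatol=1e-4,maxiter=120))
    return r.x[0],r.x[1],np.degrees(r.x[2]/100),r.fun
E
cat > b.py <<'E'
from m import *
P={"dock":(.557,.0245,-25,0),"rack":(.528,-.276,-10.7,0),"blade_wide":(.5335,-.24,-10.7,.006),"blade_narrow":(.52,-.312,-10.7,.006)}
for c in ("top","side"):
    d=capture(c)
    for n,p in P.items():
        R=[r for r in trace(c,n)]
        if not R: print(c,n,"none");continue
        tgt=proj(d,[p[0],p[1],.03])
        r=min(R,key=lambda r:np.linalg.norm(np.argwhere(r["pixels"]).mean(0)[::-1]-tgt))
        print(c,n,round(r["conf"],2),np.round(fit(d,r["pixels"],MODELS[n],p[:3],p[3]),3))
E
python3 b.py
```

```text
top dock 0.91 [ 5.55331e+02  2.42070e+01 -2.58830e+01  2.20000e-02]
top rack 0.84 [ 5.26571e+02 -2.72952e+02 -1.09330e+01  5.20000e-02]
top blade_wide 0.58 [ 5.33836e+02 -2.39897e+02 -1.01100e+01  1.19000e-01]
top blade_narrow 0.68 [ 5.19949e+02 -3.13136e+02 -1.05610e+01  1.54000e-01]
side dock 0.81 [ 5.55293e+02  2.68360e+01 -2.37900e+01  7.90000e-02]
side rack 0.67 [ 5.27351e+02 -2.74415e+02 -1.11210e+01  6.00000e-02]
side blade_wide 0.81 [ 5.34327e+02 -2.38535e+02 -1.24230e+01  6.60000e-02]
side blade_narrow 0.97 [ 5.19804e+02 -3.11969e+02 -1.07870e+01  6.00000e-02]
```

View pics/z2.png

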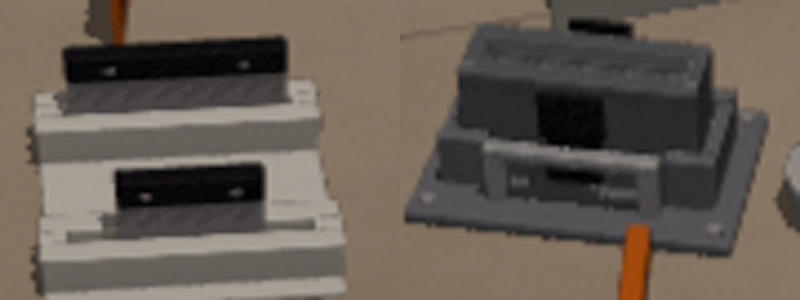

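The fits agree to about 1.5 mm: wide blade at (0.534, -0.2385) with yaw -11°, dock at (0.5553, 0.025) with yaw -25°. I'll move above the blade.

```bash
python3 -m jog '48.2 -25.8 0 0 0 0 87;48.2 -25.8 0 0 0 0 87;48.2 -25.8 0 0 0 0 87;48.2 -25.8 0 0 0 0 87;48.2 -25.8 0 0 0 0 87;48.2 -25.8 0 0 0 0 87;48.2 -25.8 0 0 0 0 87;48.2 -25.8 0 0 0 0 87;48.2 -25.8 0 0 0 0 87;0 0 35 0 0 0.169 87;0 0 35 0 0 0.169 87;0 0 35 0 0 0.169 87'
cat > go.py <<'E'
import sys; from m import *
x,y,z,yaw=map(float,sys.argv[1:5]); s=read_state(); R=np.array(s["tcp_rot"]); 
cur=np.degrees(np.arctan2(R[1,0],R[0,0]))
print("tool shift mm",np.round(R.T@(np.array([x,y,z])-s["position"])*1e3,1),"az",round(-np.radians(yaw-cur),4),"yaw",round(cur,2),"pos",np.round(s["position"],4),"F",np.round(s["force"],1),"t",s["time_s"])
E
python3 go.py .534 -.2385 .072 -11
```

```text
time_s: 3.5
position: [0.5348, -0.2384, 0.1388]
tcp_rot: [[0.981, -0.195, 0.001], [-0.195, -0.981, -0.001], [0.001, 0.0, -1.0]]
force: [-0.8, -0.8, -0.0]
opening: 1.002
grasp_force: 0.0
tool shift mm [-0.8  0.3 66.8] az -0.004 yaw -11.23 pos [ 0.5348 -0.2384  0.1388] F [-0.8 -0.8 -0. ] t 3.5
```

```bash
python3 -m jog '-0.8 0.3 22.3 0 0 -0.004 87;0 0 22.3 0 0 0 87;0 0 22.2 0 0 0 87;0 0 0 0 0 0 87;0 0 0 0 0 0 30;0 0 0 0 0 0 30;0 0 0 0 0 0 30;0 0 0 0 0 0 0;0 0 0 0 0 0 0;0 0 0 0 0 0 0;0 0 0 0 0 0 0;0 0 0 0 0 0 0'
```

```text
time_s: 5.0
position: [0.5335, -0.2388, 0.0727]
tcp_rot: [[0.983, -0.186, -0.0], [-0.186, -0.983, 0.0], [-0.0, -0.0, -1.0]]
force: [-1.3, -0.1, 0.5]
opening: 0.174
grasp_force: 0.0
```

```bash
python3 -m jog '0 0 0 0 0 0 0;0 0 0 0 0 0 0;0 0 0 0 0 0 0'; python3 -m jog '0 0 -20 0 0 0 0;0 0 -40 0 0 0 0;0 0 -40 0 0 0 0;0 0 -20 0 0 0 0;0 0 0 0 0 0 0'
```

```text
time_s: 5.38
position: [0.5335, -0.2387, 0.0727]
tcp_rot: [[0.983, -0.186, -0.0], [-0.186, -0.983, 0.0], [-0.0, -0.0, -1.0]]
force: [0.4, 0.2, -1.4]
opening: 0.112
grasp_force: 30.0
time_s: 6.0
position: [0.5344, -0.2393, 0.1944]
tcp_rot: [[0.983, -0.186, 0.003], [-0.186, -0.983, -0.002], [0.004, 0.002, -1.0]]
force: [0.8, 0.2, -0.9]
opening: 0.111
grasp_force: 30.0
```

```bash
python3 go.py .5553 .025 .18 -25
```

```text
tool shift mm [ -28.7 -263.6   13.9] az 0.2492 yaw -10.72 pos [ 0.5344 -0.2393  0.1944] F [ 0.8  0.2 -0.9] t 6.0
```

```bash
python3 -m jog '-4.8 -44 0 0 0 0 0;-4.8 -44 0 0 0 0 0;-4.8 -44 0 0 0 0 0;-4.8 -44 0 0 0 0 0;-4.8 -44 0 0 0 0 0;-4.7 -43.6 0 0 0 0 0;0 0 4 0 0 0.125 0;0 0 10 0 0 0.124 0;0 0 0 0 0 0 0;0 0 0 0 0 0 0'
cat > c.py <<'E'
from m import *
t=[]
for c,(x,y,w,h) in (("top",(125,130,120,100)),("side",(160,90,120,100))):
    d=capture(c); t.append(cv2.resize(d["color"][y:y+h,x:x+w,::-1],(400,333),interpolation=cv2.INTER_CUBIC))
    print(c,[(np.round(r["at"],4).tolist(),round(r["conf"],2)) for r in place_of(c,"blade_wide")],[(np.round(r["at"],4).tolist(),round(r["conf"],2)) for r in place_of(c,"cassette_slot")])
cv2.imwrite("pics/c1.png",np.hstack(t))
E
python3 c.py; python3 go.py .5553 .025 .18 -25
```

```text
time_s: 7.25
position: [0.554, 0.0255, 0.1781]
tcp_rot: [[0.907, -0.421, -0.001], [-0.421, -0.907, 0.0], [-0.001, 0.0, -1.0]]
force: [0.1, 0.3, -0.2]
opening: 0.116
grasp_force: 30.0
top [([0.5381, -0.1293, -0.0042], 0.51)] [([0.5535, 0.0277, 0.0262], 0.78)]
side [([0.5407, -0.1305, -0.0005], 0.73), ([0.5502, 0.0266, 0.1142], 0.61)] [([0.6658, -0.0349, 0.0047], 0.66), ([0.5571, 0.0289, 0.0275], 0.59), ([0.5594, 0.0266, 0.0015], 0.5)]
tool shift mm [ 0.9  0.  -1. ] az 0.0002 yaw -24.99 pos [0.5545 0.0254 0.179 ] F [ 0.4  0.1 -0.3] t 7.55
```

View pics/c1.png

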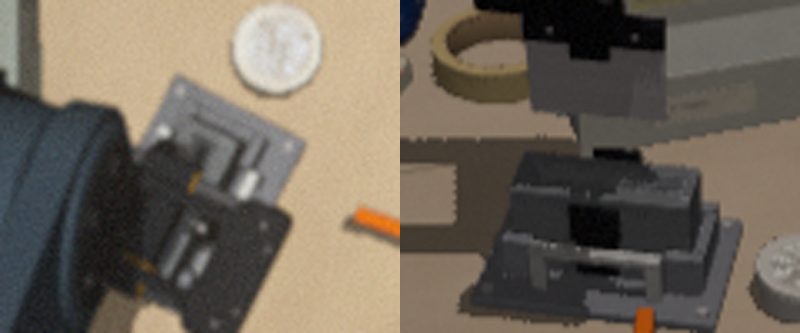

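The side picture shows the blade hanging over the cassette, with its lower corners near full-image pixels (198,122) and (240,125). The cassette lies below it. I'll overlay the predicted outlines to get the residual offsets.

```bash
cat > d.py <<'E'
from m import *
import sys
s=read_state(); p=s["position"]; yaw=-25
def W(pts,o,yaw):
    c,q=np.cos(np.radians(yaw)),np.sin(np.radians(yaw)); return pts@np.array([[c,q,0],[-q,c,0],[0,0,1]])+o
def draw(im,d,pts,col,k,x,y):
    E=[(i,j) for i in range(8) for j in range(i) if bin(i^j).count("1")==1]
    P=[(proj(d,a)-[x,y]+.5)*k for a in pts]
    for i,j in E: cv2.line(im,tuple(np.int32(P[i]*16)),tuple(np.int32(P[j]*16)),col,1,cv2.LINE_AA,4)
out=[]
for c,(x,y,w,h) in (("side",(172,100,90,90)),("top",(140,140,80,90))):
    d=capture(c); k=600/h if c=="side" else 600/90
    im=cv2.resize(d["color"][y:y+h,x:x+w,::-1],(int(w*k),int(h*k)),interpolation=cv2.INTER_NEAREST)[:, :400 if c=="top" else 400+200]
    im=np.ascontiguousarray(im)
    cas=[.5553,.0252]
    if c=="side": draw(im,d,W(box(.08,.004,0,.066),[p[0],p[1],p[2]-.0667],yaw),(0,0,255),k,x,y)
    draw(im,d,W(box(.108,.040,.0,.06),[*cas,.008],yaw),(0,255,0),k,x,y)
    draw(im,d,W(box(.15,.104,-.008,.0),[*cas,.008],yaw),(255,255,0),k,x,y)
    out.append(im)
im=np.hstack(out); cv2.imwrite("pics/"+sys.argv[1],cv2.resize(im,(800,int(im.shape[0]*800/im.shape[1])))); print(im.shape,p)
E
python3 d.py d1.png
```

```text
(600, 1000, 3) [0.55452959 0.02539358 0.17898639]
```

View pics/d1.png

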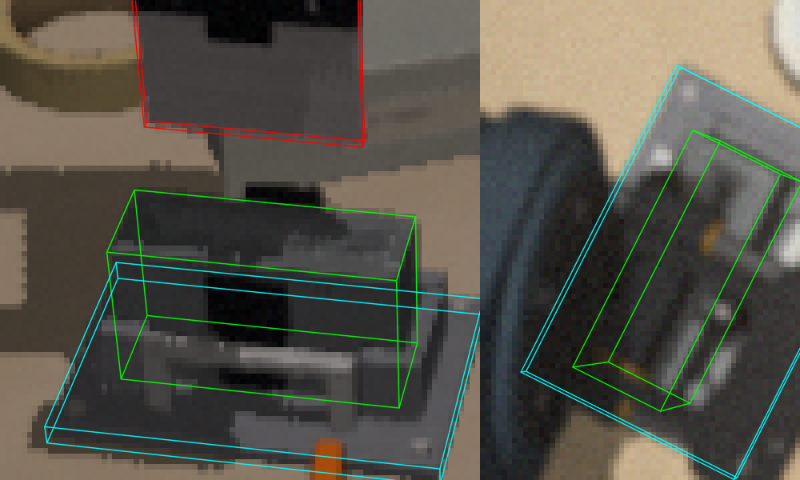

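In the overlay the red blade outline matches the picture to about 0.5 mm, with lower corners at (145,125) and (364,142). So the blade is centred on the tool. I'll check the cassette outline on the clean first pictures.

```bash
cat > e.py <<'E'
import re
src=open("d.py").read()
exec(src.split("out=[]")[0])
out=[]
cas=[.5553,.0252]
for c,(x,y,w,h),k in (("side",(182,125,84,66),5),("top",(146,150,75,82),5)):
    d=capture(c); I=cv2.imread(f"pics/{c}0.png"); 
    im=cv2.resize(I[y:y+h,x:x+w],(w*k,h*k),interpolation=cv2.INTER_CUBIC)
    im=cv2.convertScaleAbs(im,alpha=1.5)
    b=im.copy()
    draw(b,d,W(box(.108,.040,.0,.06),[*cas,.008],yaw),(0,255,0),k,x,y)
    draw(b,d,W(box(.089,.012,.06,.06),[*cas,.008],yaw),(0,0,255),k,x,y)
    draw(b,d,W(box(.15,.104,-.008,.0),[*cas,.008],yaw),(255,255,0),k,x,y)
    out.append(cv2.copyMakeBorder(b,0,410-b.shape[0],0,0,0))
im=np.hstack(out); cv2.imwrite("pics/e1.png",im); print(im.shape)
E
python3 e.py
```

```text
(410, 795, 3)
```

View pics/e1.png

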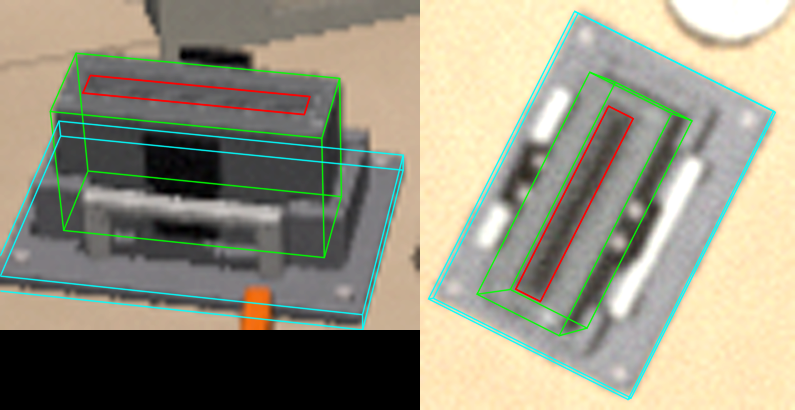

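The top-view dock outline matches well at all four corners. I'll settle the cassette's centre with intensity profiles across its top face in both cameras.

```bash
cat > f.py <<'E'
from m import *
o=np.array([.5553,.0252]); c,q=np.cos(np.radians(-25)),np.sin(np.radians(-25)); X=np.array([c,q]);Y=np.array([-q,c])
for cam in ("top","side"):
    d=capture(cam); g=cv2.cvtColor(cv2.imread(f"pics/{cam}0.png"),6).astype(np.float32)
    def val(a,b):
        u=np.array([proj(d,[*(o+X*i/1e3+Y*j/1e3),.068]) for i in a for j in b],np.float32).reshape(len(a),len(b),2)
        return cv2.remap(g,u[...,0],u[...,1],cv2.INTER_LINEAR)
    b=np.arange(-27,28,1.5); print(cam,"across y:"); print(" ".join(f"{i:g}:{v:.0f}" for i,v in zip(b,val(np.r_[-36:-18:2,20:37:2],b).mean(0))))
    a=np.arange(-60,61,2.); print("along x, slot:"); print(" ".join(f"{i:g}:{v:.0f}" for i,v in zip(a,val(a,np.arange(-3,4.)).mean(1))))
    print("along x, rims:"); print(" ".join(f"{i:g}:{v:.0f}" for i,v in zip(a,val(a,np.r_[-15:-9,10:16]).mean(1))))
E
python3 f.py
```

```text
top across y:
-27:54 -25.5:47 -24:47 -22.5:57 -21:73 -19.5:92 -18:103 -16.5:107 -15:107 -13.5:105 -12:103 -10.5:97 -9:89 -7.5:79 -6:67 -4.5:56 -3:50 -1.5:48 0:52 1.5:61 3:69 4.5:73 6:80 7.5:88 9:98 10.5:104 12:105 13.5:105 15:103 16.5:99 18:92 19.5:88 21:99 22.5:127 24:154 25.5:169 27:172
along x, slot:
-60:112 -58:106 -56:99 -54:92 -52:91 -50:98 -48:100 -46:93 -44:80 -42:70 -40:62 -38:58 -36:57 -34:55 -32:55 -30:54 -28:53 -26:56 -24:55 -22:53 -20:55 -18:55 -16:55 -14:54 -12:54 -10:53 -8:50 -6:53 -4:51 -2:53 0:53 2:57 4:55 6:54 8:57 10:57 12:57 14:56 16:53 18:56 20:56 22:57 24:58 26:56 28:58 30:57 32:57 34:57 36:56 38:58 40:61 42:66 44:72 46:82 48:96 50:105 52:101 54:89 56:87 58:98 60:112
along x, rims:
-60:114 -58:110 -56:104 -54:102 -52:106 -50:116 -48:117 -46:110 -44:104 -42:102 -40:102 -38:101 -36:101 -34:103 -32:103 -30:103 -28:103 -26:102 -24:102 -22:104 -20:105 -18:103 -16:104 -14:104 -12:103 -10:103 -8:103 -6:103 -4:103 -2:102 0:103 2:102 4:102 6:104 8:104 10:102 12:102 14:103 16:104 18:104 20:104 22:104 24:105 26:104 28:101 30:102 32:103 34:106 36:106 38:106 40:106 42:106 44
[... 452 characters left out ...]
4:64 -32:66 -30:66 -28:67 -26:63 -24:60 -22:60 -20:60 -18:60 -16:63 -14:64 -12:67 -10:67 -8:66 -6:63 -4:60 -2:60 0:60 2:61 4:64 6:66 8:67 10:66 12:63 14:61 16:61 18:61 20:60 22:62 24:64 26:65 28:67 30:66 32:64 34:61 36:60 38:60 40:61 42:60 44:60 46:66 48:76 50:74 52:73 54:60 56:42 58:69 60:108
along x, rims:
-60:114 -58:115 -56:115 -54:107 -52:86 -50:80 -48:79 -46:76 -44:73 -42:74 -40:73 -38:72 -36:72 -34:73 -32:73 -30:73 -28:72 -26:73 -24:73 -22:74 -20:73 -18:72 -16:73 -14:73 -12:73 -10:73 -8:73 -6:74 -4:74 -2:74 0:74 2:73 4:73 6:73 8:73 10:73 12:72 14:73 16:74 18:73 20:72 22:73 24:75 26:74 28:73 30:73 32:74 34:74 36:74 38:74 40:74 42:74 44:73 46:73 48:77 50:82 52:82 54:66 56:58 58:73 60:90
```

The cassette is centred at about +0.5 mm in x and 0 in y, so (0.5558, 0.025). I'll correct and descend to just above the mouth.

```bash
python3 go.py .5558 .025 .142 -25; python3 -m jog '1.3 -0.2 15 0 0 0 0;0 0 15 0 0 0 0;0 0 7 0 0 0 0;0 0 0 0 0 0 0;0 0 0 0 0 0 0'; python3 go.py .5558 .025 .1 -25
```

```text
tool shift mm [ 1.5 -0.1 36.8] az 0.0002 yaw -24.99 pos [0.5544 0.0256 0.1788] F [ 0.2  0.7 -0.5] t 7.85
time_s: 8.48
position: [0.5559, 0.0252, 0.1418]
tcp_rot: [[0.906, -0.422, 0.0], [-0.422, -0.906, -0.0], [0.0, -0.0, -1.0]]
force: [-1.2, -0.5, -1.4]
opening: 0.113
grasp_force: 30.0
tool shift mm [-0.   0.2 41.8] az 0.0002 yaw -24.99 pos [0.5559 0.0252 0.1418] F [-1.2 -0.5 -1.4] t 8.475
```

```bash
python3 -m jog '0 0 4 0 0 0 0;0 0 4 0 0 0 0;0 0 4 0 0 0 0;0 0 0 0 0 0 0'; python3 -m jog '0 0 4 0 0 0 0;0 0 3 0 0 0 0;0 0 0 0 0 0 0'
```

```text
time_s: 8.98
position: [0.5554, 0.0253, 0.1294]
tcp_rot: [[0.906, -0.422, -0.001], [-0.422, -0.906, 0.0], [-0.001, 0.0, -1.0]]
force: [-0.1, -0.2, -0.3]
opening: 0.113
grasp_force: 30.0
time_s: 9.35
position: [0.5554, 0.0252, 0.1224]
tcp_rot: [[0.906, -0.423, -0.001], [-0.423, -0.906, 0.0], [-0.001, 0.0, -1.0]]
force: [-0.6, 0.2, -1.3]
opening: 0.109
grasp_force: 30.0
```

The blade is past the flare with no force on the tool, so I'll continue down.

```bash
python3 -m jog '0 0 5 0 0 0 0;0 0 5 0 0 0 0;0 0 5 0 0 0 0;0 0 5 0 0 0 0;0 0 0 0 0 0 0'; python3 -m jog '0 0 4 0 0 0 0;0 0 2.5 0 0 0 0;0 0 0 0 0 0 0'
```

```text
time_s: 9.98
position: [0.5553, 0.0253, 0.1022]
tcp_rot: [[0.906, -0.422, -0.001], [-0.422, -0.906, 0.0], [-0.001, 0.0, -1.0]]
force: [-0.4, 0.0, -0.7]
opening: 0.115
grasp_force: 30.0
time_s: 10.35
position: [0.5555, 0.0252, 0.0961]
tcp_rot: [[0.906, -0.423, -0.0], [-0.423, -0.906, 0.0], [-0.0, 0.0, -1.0]]
force: [0.8, 0.5, -0.8]
opening: 0.107
grasp_force: 30.0
```

```bash
python3 -m jog '0 0 1 0 0 0 0;0 0 0.7 0 0 0 0;0 0 0 0 0 0 0'; python3 -m jog '0 0 0 0 0 0 40;0 0 0 0 0 0 87;0 0 0 0 0 0 87;0 0 0 0 0 0 87;0 0 0 0 0 0 87;0 0 0 0 0 0 87'
```

```text
time_s: 10.72
position: [0.5557, 0.0252, 0.0947]
tcp_rot: [[0.906, -0.422, 0.0], [-0.422, -0.906, -0.0], [0.0, -0.0, -1.0]]
force: [-0.5, 0.1, 1.1]
opening: 0.115
grasp_force: 30.0
time_s: 11.48
position: [0.5556, 0.0252, 0.0945]
tcp_rot: [[0.906, -0.423, -0.0], [-0.423, -0.906, 0.0], [-0.0, -0.0, -1.0]]
force: [0.7, -0.4, 0.4]
opening: 0.709
grasp_force: 0.0
```

```bash
python3 -m jog '0 0 0 0 0 0 87;0 0 0 0 0 0 87;0 0 0 0 0 0 87'; sed -i 's/\[p\[0\],p\[1\],p\[2\]-.0667\]/[.5555,.0252,.028]/' d.py; python3 d.py d2.png
```

```text
time_s: 11.85
position: [0.5556, 0.0252, 0.0946]
tcp_rot: [[0.906, -0.422, -0.0], [-0.422, -0.906, 0.0], [-0.0, -0.0, -1.0]]
force: [-0.6, 0.8, 0.5]
opening: 0.977
grasp_force: 0.0
(600, 1000, 3) [0.5556432  0.02521381 0.09456158]
```

View pics/d2.png

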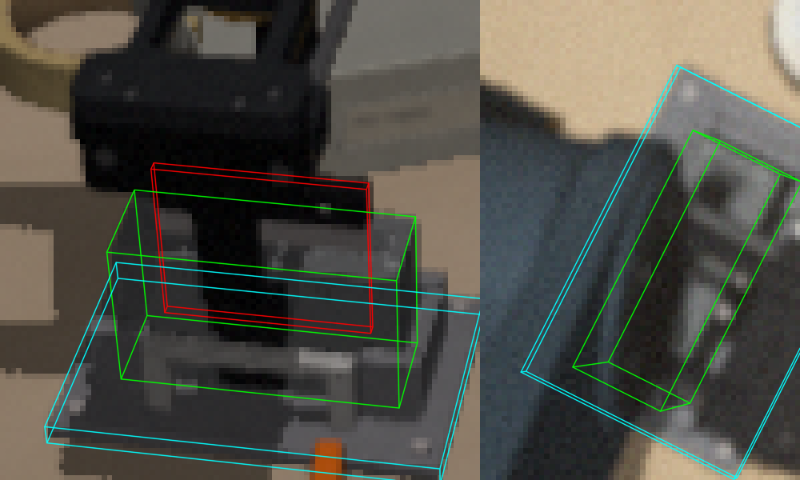

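The blade's bead right edge (370,180–228) matches the predicted home outline, so it's seated and released. Next I lower the open fingers beside the catches and pinch.

```bash
python3 -m jog '0 0 9 0 0 0 87;0 0 9 0 0 0 87;0 0 9 0 0 0 87;0 0 0 0 0 0 87;0 0 0 0 0 0 87'; python3 -m jog '0 0 0 0 0 0 66;0 0 0 0 0 0 66;0 0 0 0 0 0 45;0 0 0 0 0 0 45;0 0 0 0 0 0 40;0 0 0 0 0 0 40;0 0 0 0 0 0 40;0 0 0 0 0 0 40'
```

```text
time_s: 12.58
position: [0.5557, 0.0252, 0.0674]
tcp_rot: [[0.906, -0.423, -0.0], [-0.423, -0.906, 0.0], [-0.0, 0.0, -1.0]]
force: [0.3, 0.3, 0.9]
opening: 0.999
grasp_force: 0.0
time_s: 13.58
position: [0.5557, 0.025, 0.0684]
tcp_rot: [[0.906, -0.423, 0.0], [-0.423, -0.906, -0.0], [0.001, 0.0, -1.0]]
force: [-1.1, -0.9, 6.5]
opening: 0.546
grasp_force: 30.0
```

```bash
python3 -m jog '0 0 0 0 0 0 20;0 0 0 0 0 0 20;0 0 0 0 0 0 20'; python3 d.py d3.png
```

```text
time_s: 13.95
position: [0.5557, 0.0251, 0.0684]
tcp_rot: [[0.906, -0.423, 0.0], [-0.423, -0.906, -0.0], [0.0, 0.0, -1.0]]
force: [-1.1, -0.4, 6.5]
opening: 0.548
grasp_force: 30.0
(600, 1000, 3) [0.55568849 0.02505799 0.06837152]
```

View pics/d3.png

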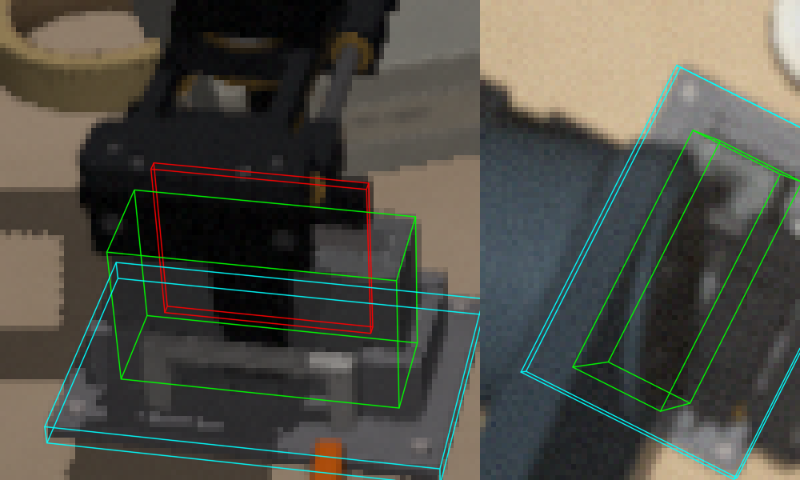

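The near finger is on the catch pad (around 245,300) and the blade is still home at (370,180). Lifting 100 mm slowly.

```bash
python3 -m jog '0 0 -2 0 0 0 20;0 0 -4 0 0 0 20;0 0 -5 0 0 0 20;0 0 -5 0 0 0 20;0 0 0 0 0 0 20'; python3 go.py .5557 .025 .168 -25
```

```text
time_s: 14.68
position: [0.556, 0.0252, 0.084]
tcp_rot: [[0.906, -0.422, 0.001], [-0.422, -0.906, -0.0], [0.001, -0.0, -1.0]]
force: [-0.5, 0.5, -4.8]
opening: 0.549
grasp_force: 30.0
tool shift mm [ -0.1   0.3 -84. ] az 0.0002 yaw -24.99 pos [0.556  0.0252 0.084 ] F [-0.5  0.5 -4.8] t 14.675
```

Lifting freely; the load is about 4 N, which fits cassette plus blade.

```bash
python3 -m jog '0 0 -8 0 0 0 20;0 0 -10 0 0 0 20;0 0 -12 0 0 0 20;0 0 -12 0 0 0 20;0 0 -12 0 0 0 20;0 0 -12 0 0 0 20;0 0 -10 0 0 0 20;0 0 -6 0 0 0 20;0 0 -2 0 0 0 20;0 0 0 0 0 0 20;0 0 0 0 0 0 20;0 0 0 0 0 0 20'; sed -i 's/(172,100,90,90)/(172,60,90,130)/; s/k=600\/h if/k=600\/130 if/; s/.5555,.0252,.028\]/.5555,.0252,.128]/; s/\[\*cas,.008\],yaw),(0,255,0)/[*cas,.108],yaw),(0,255,0)/; s/out.append(im)/out.append(im[:600,:500])/' d.py; python3 d.py d4.png
```

```text
time_s: 16.18
position: [0.5554, 0.0252, 0.1672]
tcp_rot: [[0.906, -0.422, -0.001], [-0.422, -0.906, 0.0], [-0.001, 0.0, -1.0]]
force: [0.5, 0.7, -3.4]
opening: 0.545
grasp_force: 30.0
(600, 815, 3) [0.55543113 0.02524512 0.16717743]
```

View pics/d4.png

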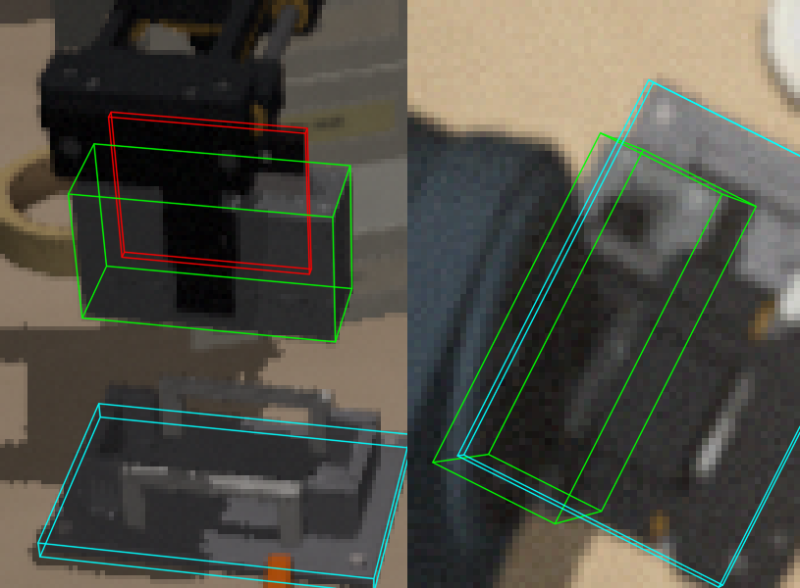

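The cassette hangs upright about 10 cm above its seat, matching the green outline. The blade's bead is at its home height (310,130–170), and the dock below is empty and clear. Handing in.

```bash
python3 -c "
from rig import *
print(hand_in())"
```

```text
the job is handed in; nothing more can be done
None
```

The wide blade is home in the cassette's slot, and the arm is holding the cassette by its pinched catches, upright and about 10 cm above its seat; I handed the job in at about 16 s and got no verdict back.

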